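# Find the heavy side of a grinding wheel on the balancing stand

## Robot

A 7-joint arm with a two-finger parallel gripper is mounted at the origin on a cart in front of the work surface, level with it; the furniture and walls round the work are solid. World frame = base frame: x ahead of the robot, y to its left, z up, the work surface at z = 0. Lengths are in m, angles in rad, forces in N, time in s.
With the tool pointing down it reaches from about 0.35 to 0.9 m from the base axis. Payload 8.1 kg.
Tool frame: the origin (TCP) lies midway between the tips of the shut fingers; the grasp point (between the pads) lies 19 mm behind it (r.grip_point_offset is the distance from the TCP to the grasp point, in m); z points along the fingers, y is the line along which they close (so a half turn about z gives the same grasp; the last joint's range is limited). The gripper opens to 85 mm and grips with 20 to 120 N. Pads are 22 mm wide; open, the fingers measure 114 mm over their backs; the gripper's body (76 mm by 85 mm) begins 54 mm behind the grasp point. The pads swing forward as they close: fully open they stand 13 mm farther back than shut.
Start: joints at [-0.103, 0.434, 0.025, 1.573, -0.012, 1.134, -0.075], TCP at [0.625, -0, 0.231] pointing down, gripper open.
Joint ranges: [-2.62, 2.62], [-0.44, 2.09], [-1.27, 1.32], [0.08, 2.57], [-1.32, 4.46], [0.12, 2], [-2.74, 2.74]. Speed limits (rad/s): [2.22, 2.22, 3.01, 3.01, 3.14, 3.14, 3.14].

## Interface

Orientations are given as a rotation vector (axis times angle).
In Python, from cell import r, viewer, hand_in gives the robot as it stands. Calls block until the motion is done:
- r.move_ptp(position, orientation): joint-space move of the TCP to a pose.
- r.servo_line(position, ori=None, speed=0.15, threshold=None): straight line of the TCP; ori=None keeps the orientation; speed is the mean speed in m/s. With threshold (N) it stops when the force on the tool has changed by that much, and returns True; else False.
- r.move_j(angles): joint-space move.
- r.gripper_to(opening): opening from 0.0 (shut) to 1.0 (fully open); the grip force is fixed at half the most; returns when the fingers have stopped.
- r.wait(seconds).
- r.ik(position, orientation): joint angles nearest the present ones, or None.
- viewer.get_image(name): name is "scene" or "side" or "wrist"; returns a dict with "color" (420x560x3 uint8, red, green, blue), "fovy" (degrees; the focal length in pixels is half the picture's height over the tangent of half this angle, whatever the lens; pixels are square), "cx", "cy" (the principal point, pixels), "world_to_cam" (4x4, takes a point from world to camera coordinates). Camera axes: x right, y down, z forward; pixel columns grow to the right and rows downward; lengths in m; the calibration is good to about 2 mm. The wrist camera is an equidistant fisheye: a pixel r from the principal point sees the ray r / f radians off the axis. A picture is of the moment at which its call begins. There is no depth.
A pose or a line that the arm cannot do raises r.PlanningError and nothing moves.
- hand_in(): hands the job in; it is judged then, once.
Readings, each from a call of its own:
- r.read_clock(): time.
- r.read_joints(): joint angles.
- r.read_joint_vel(): joint speeds.
- r.read_effort(): joint torques, N m.
- r.read_tcp_pos(): TCP position.
- r.read_tool_rot(): TCP orientation.
- r.read_wrist_force(): force on the tool from outside, world axes, zero at the start.
- r.read_wrist_torque(): the same for the moment, N m.
- r.read_width(): opening from 0.0 (shut) to 1.0 (fully open).
- r.read_gripper_force(): force on a finger pad.
Only numpy, scipy, OpenCV 4.12 (cv2) and the standard library are available. Lean on these libraries where they do the work, as an engineer would, in place of code of your own. Each camera call takes 0.05 s, during which the arm holds its last target. There are 200 camera calls.

## Task

The grinding wheel on the balancing stand is locked by the red brake knob: turn the knob back to its off stop so that the wheel runs free. Then turn the wheel by hand and find its heavy side by feel, which nothing on the wheel shows: let go, it rolls heavy side downwards, but the greasy bearings stop it well short of the lowest point, on whichever side it comes from. Finish with the heavy side straight down and the rim gripped in your fingers, still holding the wheel there so that the weights can be set; leave the other things on the bench alone.

Things in the scene. Friction and masses are not known exactly. Their poses are not given: they have to be found in the camera images.
- stand: Fixed blue-green cast balancing stand. Origin under the wheel's centre, on the bench top; z up, y along the spindle, x across it. Base 150 mm in x, y from -125 to +80 mm. Two pedestals at y = -50 and +50 mm carry the spindle, tops at 119 mm. Brake bracket with the knob outboard at y = -89 mm. Place and yaw vary.
- axle (a point): Centre of the grinding wheel, 100 mm above the bench, fixed in the stand with its axes (y = spindle). The wheel: grey disc, 150 mm diameter, 20 mm thick (y -10 to +10), steel flange of 64 mm diameter 9 mm proud and nut 18 mm proud on both sides; the outer 37 mm of its faces is flat, but for red paper out to 38 mm radius. Nothing stands over it.
- stripe (a point): On the wheel's rim (75 mm from the axle) at the yellow crayon stripe, 9 mm wide, that runs over the rim and down both faces. Turns with the wheel. Only a reference mark to see how far the wheel has turned: the heavy side lies at another angle, drawn anew every time.
- wheel (a joint): Angle of the wheel in rad, no limits. 0 with the stripe on top; grows as the wheel's top moves to the stand's +x. Imbalance 0.05 to 0.07 Nm, bearing drag 0.026 Nm: a freed wheel creeps 2 to 4 s and stops with the heavy side 20 to 33 degrees short of the bottom, equally far from either side; between these two stops, and as near the very top, it stays put.
- brake (a joint): Angle of the brake knob in rad: 0 = off, at its stop (white line to the green dot, stand -y); up to 1.45 = brake on (line to the red dot, stand -x). Grows clockwise seen from above, so release is counter-clockwise. Starts at 1.2 to 1.4; the wheel comes free below about 0.9. Stays where it is left; 0.1 Nm turns it.
- brake_grip (a point): Middle of the knob's red wing grip, on the knob's upright axis, 159 mm above the bench (wing top 171 mm). Wing 12 mm thick, 38 mm long, 24 mm high, over a black round skirt of 38 mm diameter, top at 147 mm. Turns with the knob: the wing is long along this point's y axis, thin along its x axis.
- spare_flange: Bystander: cast aluminium flange, 96 mm wide, 44 mm high, on the bench behind the stand; origin under its centre.
- marker: Bystander: blue felt marker, 106 mm long; origin under its middle.
- screwdriver: Bystander: screwdriver with amber handle, 208 mm long; origin under its middle.
- bolt: Bystander: steel hex bolt with nut, 74 mm long, lying between stand and tray; origin under its middle.
- washer: Bystander: black rubber washer, 36 mm wide, 8 mm high, beside the tray; origin under its centre.

How it is judged:
By the outcome, as a careful person would: the job done as asked, in the order asked, and still so for the second after the job is handed in, while the arm keeps its last pose, push and grip.
It also fails if it takes over 72 s, if anything falls off the work surface, if the arm or the gripper's body presses on something with over 40 N, if the wrist force passes 120 N, or if a joint passes its speed limit or range.

## Working session

There is one attempt and no reset: what is moved stays moved. The work goes in short steps, each a Python script; the robot and the scene stay as the last script left them, time stands still between calls to the robot, and variables do not carry over. Pictures are saved under pics/ and viewed, at most 10 in all, crops included, and the job is handed in when it is done.

```bash
ls; mkdir -p pics
python3 - <<'E'
from cell import r, viewer
import cv2, numpy as np
ims=[viewer.get_image(n) for n in("scene","side","wrist")]
for n,i in zip(("scene","side","wrist"),ims):
    cv2.imwrite(f"pics/0{n}.png",i["color"][:,:,::-1]); print(n,i["fovy"],i["cx"],i["cy"],np.round(i["world_to_cam"],3).tolist())
cv2.imwrite("pics/0both.png",cv2.resize(np.hstack([i["color"] for i in ims[:2]])[:,:,::-1],(800,300),interpolation=cv2.INTER_AREA))
print(r.read_clock(),r.read_tool_rot())
E
```

```text
pics
scene 53.54745286840169 282.8138263611016 206.03721213742148 [[0.759, -0.651, 0.001, -0.276], [-0.303, -0.354, -0.885, 0.414], [0.576, 0.672, -0.466, 0.384], [0.0, 0.0, 0.0, 1.0]]
side 47.04097766480603 277.3500356972159 215.1062704465966 [[-1.0, -0.022, 0.021, 0.586], [-0.03, 0.528, -0.849, -0.033], [0.007, -0.849, -0.528, 1.249], [0.0, 0.0, 0.0, 1.0]]
wrist 65.70646984690485 280.5376155655515 212.38743827353676 [[1.0, -0.001, -0.001, -0.625], [-0.0, -0.965, 0.264, -0.035], [-0.001, -0.264, -0.965, 0.378], [0.0, 0.0, 0.0, 1.0]]
0.15 [-2.22104808e+00 -2.22075488e+00  1.44835493e-03]
```

View pics/0scene.png

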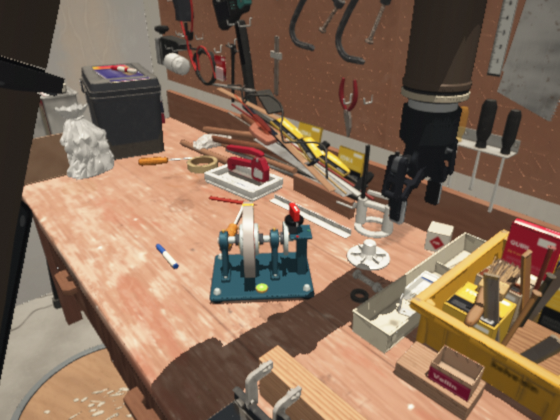

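View pics/0side.png

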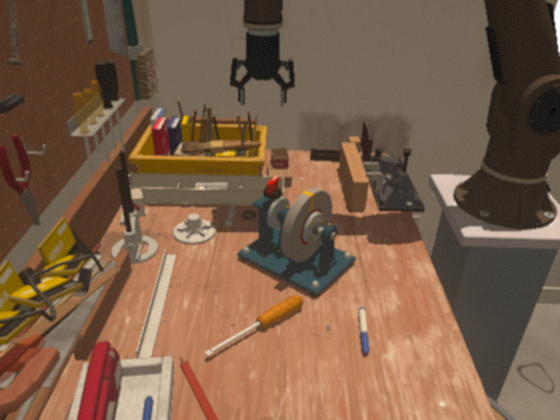

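Run:
```python
import cv2, numpy as np
a=cv2.imread("pics/0scene.png")[190:310,195:330]; b=cv2.imread("pics/0side.png")[165:300,225:365]
c=cv2.imread("pics/0wrist.png")
a=cv2.resize(a,(400,356),interpolation=2);b=cv2.resize(b,(400,386),interpolation=2)
o=np.zeros((386,800,3),np.uint8);o[:356,:400]=a;o[:,400:]=b
cv2.imwrite("pics/1crop.png",o)
```

```text
(no output)
```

View pics/1crop.png

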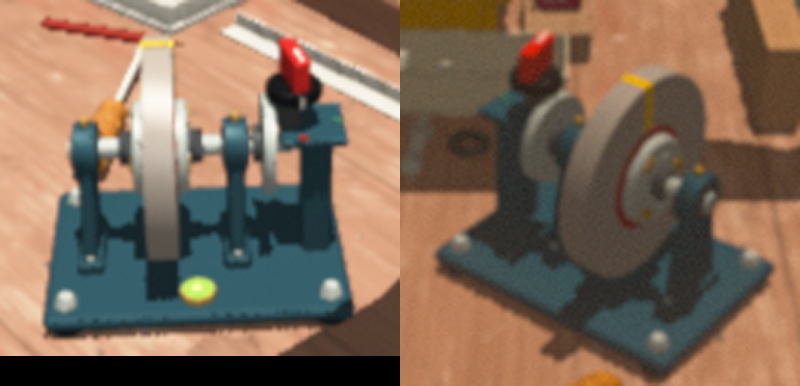

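View pics/0wrist.png

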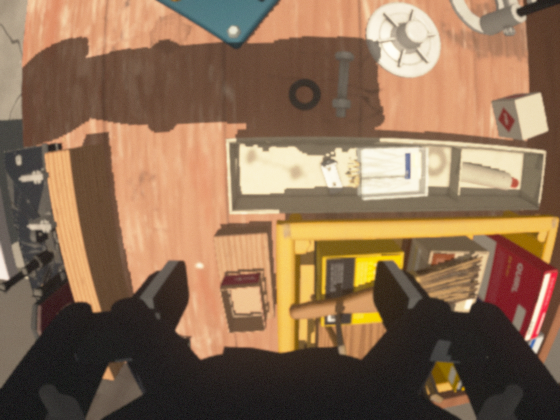

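```bash
cat > h.py <<'E'
import numpy as np, cv2
from scipy.spatial.transform import Rotation as R
def f_(im): return im["color"].shape[0]/2/np.tan(np.radians(im["fovy"])/2)
def ray(im,uv,fish=False):
    f=f_(im); d=np.array([uv[0]-im["cx"],uv[1]-im["cy"]])/f
    if fish:
        t=np.hypot(*d); v=np.array([*(d*np.sinc(t/np.pi)/1),0]); v=np.array([d[0]/t*np.sin(t),d[1]/t*np.sin(t),np.cos(t)])
    else: v=np.array([*d,1.])
    M=im["world_to_cam"]; A=M[:3,:3]; return -A.T@M[:3,3], A.T@(v/np.linalg.norm(v))
def tri(rays):
    S=sum(np.eye(3)-np.outer(d,d) for _,d in rays); b=sum((np.eye(3)-np.outer(d,d))@c for c,d in rays)
    p=np.linalg.solve(S,b); return p,[round(1e3*np.linalg.norm((np.eye(3)-np.outer(d,d))@(p-c)),1) for c,d in rays]
def plane(c_d,z):
    c,d=c_d; return c+d*(z-c[2])/d[2]
def proj(im,p,fish=False):
    q=im["world_to_cam"][:3,:3]@np.asarray(p)+im["world_to_cam"][:3,3]; f=f_(im)
    if fish:
        t=np.arctan2(np.hypot(q[0],q[1]),q[2]); n=np.hypot(q[0],q[1]); return np.array([im["cx"]+f*t*q[0]/n,im["cy"]+f*t*q[1]/n])
    return np.array([im["cx"]+f*q[0]/q[2],im["cy"]+f*q[1]/q[2]])
E
python3 - <<'E'
from h import *; from cell import r,viewer
a,b=viewer.get_image("scene"),viewer.get_image("side")
s=lambda u,v:(195+u/2.963,190+v/2.963); t=lambda u,v:(225+(u-400)/2.857,165+v/2.857)
for n,p,q in [("ped+",(88,120),(700,168)),("ped-",(236,118),(575,120)),("knobtop",(290,42),(545,38)),("rimtop stripe",(158,43),(637,80)),("bolt",(66,300),(768,258)),("boltR",(331,288),(0,0))]:
    ra=ray(a,s(*p))
    if q[0]: print(n,tri([ra,ray(b,t(*q))]))
    print(' plane',plane(ra,.015))
for q in [(460,242),(657,340),(757,258)]: print('side bolts',plane(ray(b,t(*q)),.018))
E
```

```text
ped+ (array([0.48230258, 0.3150996 , 0.12174007]), [np.float64(1.3), np.float64(1.3)])
 plane [0.57709953 0.46824468 0.015     ]
ped- (array([0.56391906, 0.25656853, 0.11964786]), [np.float64(1.3), np.float64(1.3)])
 plane [0.67253626 0.39083814 0.015     ]
knobtop (array([0.58906506, 0.23510537, 0.17486004]), [np.float64(1.8), np.float64(1.8)])
 plane [0.79818525 0.46380254 0.015     ]
rimtop stripe (array([0.52580482, 0.29166927, 0.17411759]), [np.float64(0.6), np.float64(0.6)])
 plane [0.70357355 0.54206088 0.015     ]
bolt (array([0.42653831, 0.27629074, 0.0224181 ]), [np.float64(5.9), np.float64(5.9)])
 plane [0.43727649 0.28372688 0.015     ]
 plane [0.57968768 0.1782854  0.015     ]
side bolts [0.64669336 0.26562821 0.018     ]
side bolts [0.505828  0.3704607 0.018    ]
side bolts [0.42834731 0.27431205 0.018     ]
```

```bash
cat >> h.py <<'E'
AX=np.array([.5231,.2858,.1]); Y=np.array([-.813,.583,0]);Y/=np.linalg.norm(Y); X=np.cross(Y,[0,0,1.]); Z=np.array([0,0,1.])
def ori(z,y):  # tool approach z, closing y
    return R.from_matrix(np.c_[np.cross(y,z),y,z]).as_rotvec()
def knob_ori(b,s=1):  # closing dir = thin dir of wing
    L=-Y*np.cos(b)-X*np.sin(b); return ori(-Z,s*np.cross(Z,L))
def rad(th): return np.sin(th)*X+np.cos(th)*Z   # rim direction at wheel angle th
def rim_pose(th,rt,s=1): return AX+rt*rad(th), ori(-rad(th),s*Y)
KN=AX-.089*Y; KN[2]=0
E
python3 - <<'E'
from h import *; from cell import r,viewer
print(X,KN)
for s in(1,-1):
    for b in(1.3,.6,0,-.15):
        q=r.ik(KN+.152*Z,knob_ori(b,s)); print('k',s,b,None if q is None else np.round(q,2))
    for d in(-60,-45,-30,0,30,45,60):
        q=r.ik(*rim_pose(np.radians(d),.058,s)); print('w',s,d,None if q is None else np.round(q,2))
E
```

```text
[ 0.58275005  0.81265145 -0.        ] [0.59542598 0.23393525 0.        ]
k 1 1.3 [-0.49  0.53  0.04  1.63 -0.03  0.98 -0.79]
k 1 0.6 [-0.39  0.53 -0.1   1.62  0.06  0.99 -0.16]
k 1 0 [-0.31  0.54 -0.23  1.61  0.14  1.    0.37]
k 1 -0.15 [-0.29  0.54 -0.26  1.61  0.16  1.01  0.51]
w 1 -60 [ 0.67  0.86 -1.08  2.5   3.32  0.57 -0.74]
w 1 -45 [ 0.55  0.56 -1.05  2.36  3.05  0.18 -0.79]
w 1 -30 [ 0.25  0.39 -0.81  2.17  0.18  0.23  1.9 ]
w 1 0 [-0.19  0.53 -0.58  1.7   0.33  1.02  1.63]
w 1 30 [-0.42  0.88 -0.56  1.17  0.44  1.73  1.55]
w 1 45 [-0.65  1.03 -0.16  0.92  0.27  1.98  1.74]
w 1 60 None
k -1 1.3 [-0.05  0.61 -0.63  1.59  0.39  1.07  2.  ]
k -1 0.6 [-1.11  0.79  1.15  1.68 -0.77  1.19 -2.56]
k -1 0 [-0.76  0.56  0.47  1.66 -0.29  1.   -2.39]
k -1 -0.15 [-0.74  0.55  0.43  1.65 -0.27  0.99 -2.26]
w -1 -60 [ 0.67  0.86 -1.08  2.5   3.32  0.57  2.4 ]
w -1 -45 [ 0.55  0.56 -1.05  2.36  3.05  0.18  2.36]
w -1 -30 [-0.17  0.3  -0.29  2.19 -0.71  0.26 -0.39]
w -1 0 [-0.64  0.46  0.07  1.74 -0.04  0.95 -1.18]
w -1 30 [-0.76  0.82  0.15  1.22  0.05  1.61 -1.26]
w -1 45 [-0.78  1.03  0.18  0.94  0.08  1.93 -1.25]
w -1 60 None
```

Run:
```python
from h import *; from cell import r,viewer
r.move_ptp(KN+.29*Z,knob_ori(1.3))
im=viewer.get_image("wrist"); c=im["color"].copy()
for p in [KN+.171*Z, AX+.075*Z, AX+.05*Y+.019*Z, AX-.05*Y+.019*Z]:
    u=proj(im,p,True); cv2.circle(c,tuple(int(round(x)) for x in u),3,(255,0,255),1); print(u)
cv2.imwrite("pics/2w.png",c[:,:,::-1]); print(r.read_clock())
np.save("w2.npy",im,allow_pickle=True)
```

```text
[278.46502387 203.96065666]
[175.05026582 177.75758145]
[147.41015274 157.11731923]
[240.45233314 181.08389151]
1.2583
```

View pics/2w.png

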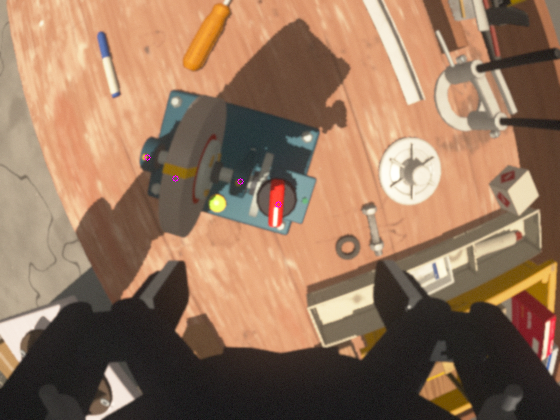

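Run:
```python
from h import *; from cell import r,viewer
r.gripper_to(.5)
P=KN+.151*Z
print(r.servo_line(P,speed=.12,threshold=8)); print(r.read_tcp_pos()-P)
r.gripper_to(0); print(r.read_width(),r.read_gripper_force(),r.read_wrist_force())
for b in np.arange(1.1,-.16,-.2):
    r.servo_line(P,knob_ori(b)); print(round(b,2),np.round(r.read_wrist_torque()[2],2),np.round(r.read_wrist_force(),1),round(r.read_clock(),2))
im=viewer.get_image("scene")["color"]; cv2.imwrite("pics/3.png",cv2.resize(im[150:310,195:350],None,fx=3,fy=3)[:,:,::-1])
```

```text
False
[0.00050895 0.00019661 0.00082551]
0.12347339618593367 59.60775911808014 [-9.06033798  0.17148063  7.71975436]
1.1 0.09 [-9.6  1.   8.4] 3.79
0.9 0.05 [-10.5   0.9   9. ] 4.14
0.7 0.06 [-11.7   0.6  10.4] 4.49
0.5 -0.01 [-12.9   0.   11.6] 4.84
0.3 0.02 [-12.1  -0.4  11. ] 5.19
0.1 0.0 [-13.5  -0.2  12. ] 5.54
-0.1 -2.18 [-14.    0.4  11.8] 5.89
```

```bash
cat >> h.py <<'E'
def yellow(im):
    h=cv2.cvtColor(im["color"],cv2.COLOR_RGB2HSV)
    return cv2.inRange(h,(20,120,70),(33,255,255))
def stripe(viewer,name="side"):
    """stripe angle from yellow pixels on the wheel's +y face (side view), stand polar angle"""
    im=viewer.get_image(name); m=yellow(im); o=[]
    s=1 if name=="side" else -1
    for v,u in zip(*np.nonzero(m)):
        c,d=ray(im,(u,v)); k=(s*.010-(c-AX)@Y)/(d@Y); p=c+k*d-AX; rr=np.hypot(p@X,p[2])
        if .040<rr<.073: o.append((rr,np.arctan2(p@X,p[2])))
    o=np.array(o)
    if len(o)<5: return None,len(o),im
    a=np.angle(np.exp(1j*o[:,1]).mean()); return np.degrees(a),(len(o),round(np.degrees(np.std(np.angle(np.exp(1j*(o[:,1]-a))))),1)),im
E
python3 - <<'E'
from h import *; from cell import r,viewer
r.gripper_to(.4); r.servo_line(r.read_tcp_pos()+.1*Z,speed=.25)
r.move_ptp(AX+.2*Z-.05*X,rim_pose(0,.1,-1)[1])
for i in range(3):
    a,n,im=stripe(viewer); print(r.read_clock(),a,n); r.wait(.5)
s=viewer.get_image("scene")["color"]
A=cv2.resize(s[150:310,195:345],(400,427));B=cv2.resize(im["color"][150:310,215:365],(400,427))
cv2.imwrite("pics/4.png",np.hstack([A,B])[:,:,::-1])
E
```

```text
8.35 98.89362486881615 (22, np.float64(1.8))
8.9 98.37154204524396 (23, np.float64(2.0))
9.45 98.64910185845787 (21, np.float64(2.2))
```

View pics/4.png

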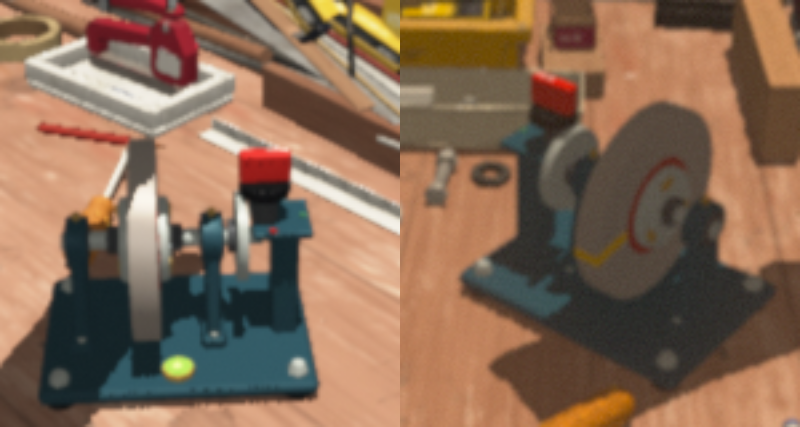

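```bash
cat >> h.py <<'E'
def grab(r,d,op=.5):
    th=np.radians(d); r.gripper_to(op)
    p,o=rim_pose(th,.13,-1); r.move_ptp(p,o)
    if r.servo_line(rim_pose(th,.051,-1)[0],speed=.15,threshold=10): print("contact on way in")
    r.gripper_to(0); print("grip",r.read_width(),r.read_gripper_force(),np.round(r.read_wrist_force(),1))
def turn(r,d0,d1,step=6):
    for d in np.linspace(d0,d1,max(2,int(np.ceil(abs(d1-d0)/step))+1))[1:]:
        p,o=rim_pose(np.radians(d),.051,-1); r.servo_line(p,o,speed=.15)
    print("turned",d1,np.round(r.read_wrist_force(),1),round(r.read_clock(),2))
def drop(r,d,op=.5):
    r.gripper_to(op); r.servo_line(rim_pose(np.radians(d),.13,-1)[0],speed=.25)
E
python3 - <<'E'
from h import *; from cell import r,viewer
grab(r,-25); print(stripe(viewer)[:2])
turn(r,-25,40); print(stripe(viewer)[:2])
drop(r,40); print(stripe(viewer)[:2])
E
```

```text
grip 0.22022508772783617 58.78389358520508 [-10.7   4.2   7.4]
(np.float64(98.11355174255107), (18, np.float64(2.0)))
turned 40 [-15.4  -4.5 -19.3] 14.93
(np.float64(163.6855932559687), (11, np.float64(1.7)))Traceback (most recent call last):
  File "<stdin>", line 4, in <module>
  File "h.py", line 51, in drop
    r.gripper_to(op); r.servo_line(rim_pose(np.radians(d),.13,-1)[0],speed=.25)
                      ~~~~~~~~~~~~^^^^^^^^^^^^^^^^^^^^^^^^^^^^^^^^^^^^^^^^^^^^^
cell.PlanningError: the arm cannot follow that straight line within its joint ranges
```

```bash
cat >> h.py <<'E'
def drop(r,d,op=.5,back=None):
    r.gripper_to(op)
    if back is not None: turn(r,d,back,10); d=back
    r.servo_line(rim_pose(np.radians(d),.13,-1)[0],speed=.25)
E
python3 - <<'E'
from h import *; from cell import r,viewer
print(stripe(viewer)[:2])
turn(r,40,-25,13); a=stripe(viewer)[:2]; print(a)
r.gripper_to(0); turn(r,-25,25); print(stripe(viewer)[:2])
drop(r,25)
for i in range(9):
    print(round(r.read_clock(),2),stripe(viewer)[:2]); r.wait(.5)
E
```

```text
(np.float64(161.8511291747083), (14, np.float64(1.8)))
turned -25 [-0.9  0.5 -0.2] 17.48
(np.float64(160.69584176025714), (11, np.float64(2.0)))
turned 25 [-10.8   1.9  -2.7] 20.23
(np.float64(-150.73178876354314), (14, np.float64(1.7)))
21.1 (np.float64(172.3639591069437), (11, np.float64(1.5)))
21.65 (np.float64(162.36952387848066), (14, np.float64(2.0)))
22.2 (np.float64(160.56132392307822), (14, np.float64(1.8)))
22.75 (np.float64(160.43072445373411), (15, np.float64(1.8)))
23.3 (np.float64(160.75218249202968), (13, np.float64(2.5)))
23.85 (np.float64(160.338583261229), (14, np.float64(2.6)))
24.4 (np.float64(159.9595254835893), (12, np.float64(2.2)))
24.95 (np.float64(160.29596238047594), (15, np.float64(2.0)))
25.5 (np.float64(162.46305465164673), (17, np.float64(10.8)))
```

Run:
```python
from h import *; from cell import r,viewer
m=lambda: (lambda v:(np.round(np.median(v),2),np.round(np.std(v),2)))([stripe(viewer)[0] for _ in range(8)])
a=m(); print(a)
grab(r,22); b=m(); print(b)
turn(r,22,22-(b[0]-129.5)); print(m()); np.savetxt("d.txt",[22-(b[0]-129.5)])
print(r.read_width(),r.read_gripper_force())
```

```text
(np.float64(159.84), np.float64(0.54))
grip 0.2190320484099126 61.08162581920624 [-5.3  5.1  4.8]
(np.float64(160.39), np.float64(1.61))
turned -8.889999999999986 [-6.6  4.7 -4.4] 29.82
(np.float64(128.27), np.float64(0.54))
0.22582876529362061 65.28592586517334
```

Run:
```python
from h import *; from cell import r,viewer
s=viewer.get_image("scene")["color"];im=viewer.get_image("side")["color"]
A=cv2.resize(s[150:310,195:345],(400,427));B=cv2.resize(im[150:310,215:365],(400,427))
cv2.imwrite("pics/5.png",np.hstack([A,B])[:,:,::-1])
```

```text
(no output)
```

View pics/5.png

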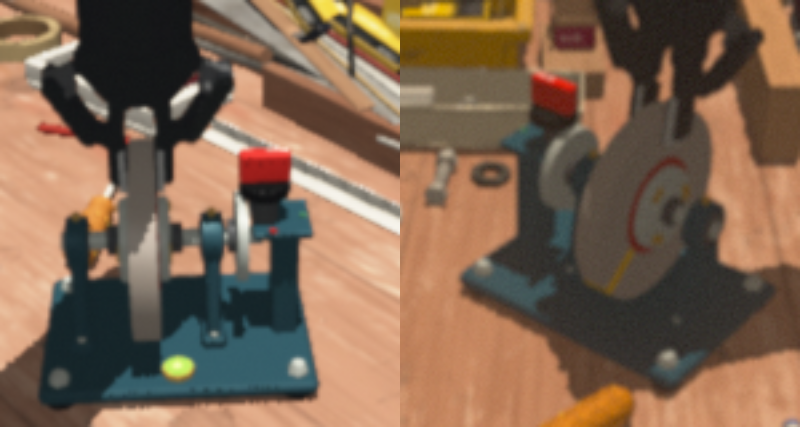

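The picture shows the rim gripped at the top, and the stripe low on the +x side of the face at about (620,275). The knob wing at (265,165) lies along the spindle (off), and the bystanders in view, the bolt and washer, are where they were.

```bash
python3 -c "
from cell import hand_in; print(hand_in())"
```

```text
the job is handed in; nothing more can be done
None
```

The job is handed in: the brake knob is at its off stop, and the wheel is held by the rim with the heavy side straight down to within about 1°, midway between rest stops measured at 98.6° and about 160°.

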